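# Fit and lock the divider comb in the sample splitter

## Robot

A 6-joint arm with a two-finger parallel gripper is mounted at the origin on the work surface. World frame = base frame: x ahead of the robot, y to its left, z up, the work surface at z = 0. Lengths are in m, angles in degrees, forces in N, time in s.
With the tool pointing down it reaches from about 0.375 to 0.9 m from the base axis. Payload 3.1 kg.
Tool frame: the origin (TCP) lies on the centre line of the jaws, within the pads' length; the fingertips stand 17 mm ahead of it and the grasp point (between the pads) lies 2 mm behind it; z points along the fingers, y is the direction in which the jaws open and shut (so a half turn about z gives the same grasp; the last joint's range is limited). The gripper opens to 87 mm and grips with 3 to 60 N. Pads are 19 mm wide; open, the fingers measure 117 mm over their backs; the gripper's body (75 mm by 190 mm) begins 51 mm behind the grasp point.
Start: joints at [66.148, 30.224, 82.088, -0, 67.689, -10.227], TCP at [0.147, 0.607, 0.2] pointing down, gripper open.
Joint ranges: [-176.69, 176.69], [-43.24, 126.21], [12.49, 139.97], [-82, 262], [0, 151.66], [-163.58, 163.58]. Speed limits (degrees/s): [159.86, 159.86, 180, 180, 180, 180].

## Interface

Orientations are given as a 3x3 rotation matrix whose columns are the frame's x, y, z axes.
In Python, from station import r gives the robot as it stands. The module is installed in compiled form; this text tells all that it offers.
- The arm moves only by the tool step_arm, never from a script. Its argument "series" is a list that holds one entry, the list of rows, each a list of 6 numbers: the shift along the tool's x, y, z in units of 0.4 m (1.0 is 0.4 m), then the turn, a rotation vector about the tool's x, y, z in units of pi rad (1.0 is pi rad). In form: [[[tx, ty, tz, ax, ay, az], ...]]. A call has 1 to 20 rows; each row is the pose to reach, as a shift and turn from the pose commanded when the call began, along the tool's axes at that moment, turning the shorter way round; what a row does not reach only later rows make up. A row lasts 1/8 s, in which the tool goes at most 62.5 mm and 10.7 degrees, less where a joint would pass 70% of its speed; a pose out of reach is approached as far as the arm can. A call with a number of a shift or a turn outside -1 to 1 is refused whole. A call with a gripper value outside its range is refused whole. "gripper" is the closure, from -1 (fully open) to 1 (shut), set as the call begins (left out, the last holds). The fingers move at their own pace and stop on an object; the grip force is fixed at half the most. Time passes only in rows, so rows that repeat a pose let the fingers close. It gives the time, the measured TCP pose, the force and the opening at its end, in the units of the state.
- r.get_obs(): the state, without advancing time (a new reading comes with each control period).
- r.grab_frame(name): name is "scene" or "top" or "wrist"; returns a dict with "pixels" (420x560x3 uint8, red, green, blue), "range_z" (420x560 float32, m along the optical axis (not along the pixel's ray), 0 where there is no reading), "mtx" (3x3 intrinsics, pixels), "R" (3x3) and "t" (3): a world point X has camera coordinates R X + t; the wrist camera has in their place "mount" (4x4, takes a point from camera to tool coordinates, whose origin is the TCP and whose axes are the flange's). Camera axes: x right, y down, z forward; pixel columns grow to the right and rows downward; lengths in m; the calibration is good to about 2 mm. A picture is of the moment at which its call begins: read the wrist's pose just before it.
- r.sign_off(): hands the job in, once; it reports no verdict.
Trained networks look in the newest picture that a camera, given by its name, has taken for a name from the list of things; names that differ only in an ending like _2 or _b are one class to them, and where a whole thing is asked for, a point or a joint stands for the part that bears it (a point fixed in the world has none). Each returns a list of dicts, best first, with "conf" (0 to 1); they miss things now and then, are a little off and sometimes report something else, mostly with a low value. They report only what shows in the picture. A call takes as long as a camera call. They do not tell look-alikes from the thing itself.
- r.outline_of(camera, query): "region" (420x560 bool, what is visible of it).
- r.spot_point(camera, query): "xyz" ([x, y, z] in m, in world coordinates, good to about 4 mm: a listed point, or the origin of a listed thing).
The state is a dict: "t": time; "qpos": joint angles; "joint_vel": joint speeds; "joint_torque": joint torques, N m; "position": TCP position; "orientation": TCP orientation; "ft_force": force on the tool from outside, world axes, zero at the start; "torque": the same for the moment, N m; "width": finger opening in m.
Only numpy, scipy, OpenCV 4.12 (cv2) and the standard library are available. Lean on these libraries where they do the work, as an engineer would, in place of code of your own. Each camera call takes 0.05 s, during which the arm holds its last target.

## Task

Take the steel divider comb out of the rinse tray and lower it into the sample splitter so that all six teeth go into the six slots of its sliding rack and the comb sits fully home, with its ear towards the hook. Then, with the comb, slide the rack gently to its stop so that the ear lies under the hook, and let go. Do not force the comb (the rack's place along its slide is not known exactly, so feel for the slots) and leave the other things on the bench where they are.

Things in the scene. Friction and masses are not known exactly. Their poses are not given: they have to be found in the camera images.
- comb: steel divider comb, 0.2 to 0.33 kg, standing on its teeth in the tray. Origin: centre of the tooth row, at the tooth tips; z up, y along the row. Six flat teeth at y = -45, -27, -9, 9, 27, 45 mm, each 4 thick (y), 24 wide (x), 34 long (z 0 to 34). On them a crossbar, z 34 to 42, 24 wide (x), y -54 to 54.
- comb_grip (a point): centre of the comb's upright grip block, 14 mm (x) by 36 (y) by 42 high, on the middle of the crossbar (comb z 42 to 84): grip it across x or y. Axes as the comb's.
- comb_ear (a point): centre of the comb's one ear, 12 by 12 mm, 8 high, on the +y end of the crossbar (comb y 54 to 66, z 34 to 42)
- splitter: fixed steel sample splitter: housing 64 mm (x) by 196 (y), 70 high, with a receiving pan 45 high along each long side (out to x = -94 and +94). Origin: centre of its underside; z up, y along the row of slots, +y towards the hook. With the comb home (crossbar down on the rack) the comb's origin is at z = 36; at the +y stop also at y = 12 (1 mm play).
- slide_mid (a point): middle of the rack's slide, on the splitter's axis, level with the rack's top (z 70 mm). The rack slides along y with 6 N friction, stays where left. Slots: six, 18 mm apart, each 6 (y) by 30 (x), open below, 12 mm walls between. The slot row's centre can go from y = -12 to +12 mm of this point (stops); it starts between -12 and -1: not measured, feel or look for it.
- hook (a point): underside of the fixed hook's plate on the splitter's +y end: plate 26 mm (x) by 25 (y), splitter y 71 to 96, z 81 to 87, on a post at y 86 to 96. The home comb's ear passes under it with 3 mm to spare.
- tray: fixed grey plastic rinse tray, 90 mm (x) by 170 (y), walls 16 high and 4 thick, floor 4 thick; origin: centre of its underside. The comb stands on its floor, its +y roughly along the tray's +y.
- weight: brass weight, 28 mm across, 38 high, bystander; origin: centre of its underside
- jar: closed glass jar with black cap, 68 mm across, 110 high, bystander; origin: centre of its underside
- beaker: open glass beaker, 76 mm across, 100 high, bystander; origin: centre of its underside
- cup: small white porcelain bowl, 60 mm across, 45 high, bystander; origin: centre of its underside
- scoop: steel sample spoon, 170 mm long, lying flat at the left of the bench, bystander; x along its length
- brush: bench brush, 170 mm long, lying flat at the right of the bench, bystander; x along its length
Not all that is in view belongs to the job. Of the things that look like the tray, the smaller one is meant. What is shaped like the splitter but green is not meant.

How it is judged (in metres and radians):
On the way, in this order (a step that is already met when the one before it is completed fails the run):
1. the comb is lifted out of the tray (z of comb in the frame of tray above 0.04 m), for 0.2 s.
2. all teeth are in their slots and the comb is home, ear towards the hook, before the rack is slid (z of comb in the frame of splitter between 0.033 and 0.0385 m and horizontal distance between comb and splitter below 0.025 m and y of comb in the frame of splitter below 0.008 m and angle between comb's own z axis and vertical below 0.06 rad and y of comb_ear in the frame of splitter above 0.04 m), for 0.2 s.
At the end, for the whole second after the job is handed in: The comb is at rest in the rack, home within 2.5 mm and upright within 0.06 rad, the rack slid to its hook-side stop (comb origin 9 to 15 mm from the splitter's centre along +y, within 6 mm across) and its ear under the hook (ear centre more than 66 mm along +y) (z of comb in the frame of splitter between 0.033 and 0.0385 m and y of comb in the frame of splitter between 0.009 and 0.015 m and x of comb in the frame of splitter between -0.006 and 0.006 m and angle between comb's own z axis and vertical below 0.06 rad and angle between the y axis of comb and the y axis of splitter, either way round below 0.2 rad and linear speed of comb below 0.02 m/s and y of comb_ear in the frame of splitter above 0.066 m); the robot touches nothing.
It fails at once if the comb is forced: more than 40 N between the comb and the splitter (contact force between comb and splitter above 40 N).
It fails at once if a bystander (weight, jar, beaker, bowl, spoon or brush) is shifted by more than 30 mm (distance of any of weight, jar, beaker, cup, scoop, brush from where it was at the start of the episode above 0.03 m).
It also fails if it takes over 72 s, if anything falls off the work surface, if the arm or the gripper's body presses on something with over 40 N, if the wrist force passes 120 N, or if a joint passes its speed limit or range.

## Working session

There is one attempt and no reset: what is moved stays moved. The work goes in short steps, Python scripts to look and compute and a tool call to move; the robot and the scene stay as the last step left them, time stands still between calls to the robot, and variables do not carry over. Pictures are saved under pics/ and viewed, and the job is handed in when it is done.

Besides the shell and the picture viewer there is one more tool, called after ">>>" as name(argument=value, ...), one argument or row to a line, values as JSON. step_arm: Moves the arm, as the interface text tells. Shifts and turns lie within -1 to 1; 1 stands for 0.4 m of shift or pi rad of turn. Its arguments: {"type":"object","properties":{"series":{"type":"array","items":{"type":"array","items":{"type":"array","items":{"type":"number"}}}},"gripper":{"type":"number"}},"required":["series"]}

```bash
mkdir -p pics; ls; python3 - <<'E'
from station import r
import cv2, numpy as np
o=r.get_obs(); print(o)
for c in ["scene","top"]:
    f=r.grab_frame(c); cv2.imwrite(f"pics/{c}0.png",f["pixels"][:,:,::-1])
    np.savez(f"{c}0.npz",**f)
    for q in ["comb","comb_grip","comb_ear","splitter","slide_mid","hook","tray"]:
        for d in r.spot_point(c,q)[:3]: print(c,q,np.round(d["xyz"],4),round(d["conf"],2))
print(r.get_obs()["t"])
E
```

```text
pics
{'t': 0.0, 'qpos': array([ 6.61477259e+01,  3.02800081e+01,  8.21561646e+01, -5.26934244e-04,
        6.76880820e+01, -1.02270237e+01]), 'joint_vel': array([-0.04017811,  0.01295835,  0.04486339,  0.00440268,  0.07037178,
        0.10847926]), 'joint_torque': array([-1.08113149e-03, -4.40039992e+01, -1.76593530e+01,  6.32070517e-02,
        5.82119927e-02, -1.87321948e-04]), 'position': array([0.14688424, 0.60669738, 0.19886174]), 'orientation': array([[-9.71857940e-01,  2.35566105e-01, -8.69177796e-04],
       [ 2.35567408e-01,  9.71855982e-01, -1.98687046e-03],
       [ 3.76676305e-04, -2.13570579e-03, -9.99997648e-01]]), 'ft_force': array([-0.1194117 , -0.19099094, -0.64857311]), 'torque': array([-0.00773502, -0.057165  ,  0.00582445]), 'width': 0.08709906652520967}
scene comb [0.4895 0.2507 0.0053] 0.77
scene comb_grip [0.4916 0.2511 0.0662] 0.97
scene comb_ear [0.4769 0.3066 0.0401] 0.98
scene splitter [ 0.2033 -0.3217  0.0046] 0.85
scene splitter [ 4.636e-01 -1.964e-01  1.000e-04] 0.65
scene slide_mid [ 0.4622 -0.1965  0.0733] 0.97
scene slide_mid [ 0.201  -0.3288  0.0665] 0.83
scene hook [ 0.2264 -0.2426  0.0806] 0.85
scene hook [ 0.4784 -0.1143  0.0797] 0.76
scene tray [ 0.4636 -0.1971  0.0694] 0.69
scene tray [2.576e-01 3.013e-01 1.000e-04] 0.63
scene tray [ 0.4754 -0.1113  0.081 ] 0.42
top comb [ 0.4887  0.2473 -0.0005] 0.71
top comb_grip [0.4902 0.2501 0.068 ] 0.73
top comb_ear [0.4892 0.2487 0.0023] 0.53
top comb_ear [0.4823 0.3105 0.0415] 0.52
top splitter [ 4.614e-01 -1.987e-01  2.000e-04] 0.57
top splitter [ 0.2012 -0.3219 -0.0033] 0.55
top splitter [ 0.4611 -0.0012 -0.002 ] 0.32
top slide_mid [ 0.4689 -0.2006  0.0681] 0.9
top slide_mid [ 0.205  -0.3247  0.0691] 0.68
top hook [ 0.2296 -0.2473  0.0815] 0.6
top hook [ 0.4848 -0.1153  0.0821] 0.59
top tray [ 4.877e-01  2.505e-01 -1.000e-04] 0.89
top tray [0.2585 0.3016 0.0005] 0.65
0.8
```

View pics/scene0.png

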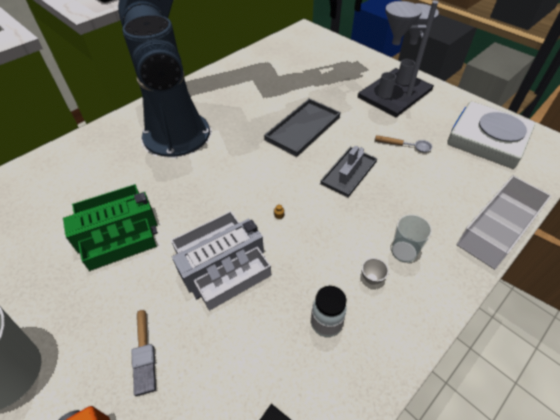

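View pics/top0.png

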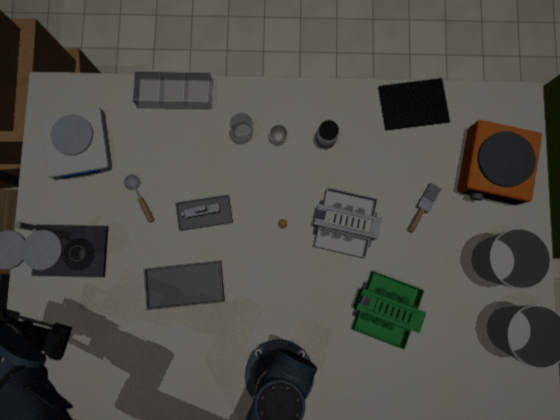

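The comb stands in the small tray (top view px 205,211), ear towards the left of the image. The grey splitter is at px (345,222), with its hook on the left end at (320,212). The green splitter and the larger tray are decoys. I'll look closer with the wrist camera.

```bash
cat > h.py <<'E'
import numpy as np, cv2
from scipy.spatial.transform import Rotation as Ro
from station import r
def wpts(f,o):
    K=f["mtx"];z=f["range_z"];v,u=np.mgrid[:420,:560]
    P=np.stack([(u-K[0,2])/K[0,0]*z,(v-K[1,2])/K[1,1]*z,z],-1)
    if "mount" in f:
        M=f["mount"];P=P@M[:3,:3].T+M[:3,3]; P=P@np.array(o["orientation"]).T+o["position"]
    else: P=(P-f["t"])@f["R"]
    P[z==0]=np.nan
    return P
def rot(yaw): # tool down with jaw axis y at world angle yaw
    a=np.radians(yaw); y=np.array([np.cos(a),np.sin(a),0]); z=np.array([0,0,-1.]); x=np.cross(y,z)
    return np.stack([x,y,z],1)
def cmd(p,yaw,p0=None,R0=None):
    o=r.get_obs(); p0=o["position"] if p0 is None else np.array(p0); R0=o["orientation"] if R0 is None else R0
    d=R0.T@(np.array(p)-p0)/0.4; w=Ro.from_matrix(R0.T@rot(yaw)).as_rotvec()/np.pi
    return np.round(np.r_[d,w],4)
E
python3 - <<'E'
from h import *
f=r.grab_frame("wrist");print(f["mount"].round(3),f["mtx"])
print(cmd([0.49,0.25,0.30],12))
# splitter/comb depth from top & scene
for c in ["top","scene"]:
    g=dict(np.load(c+"0.npz")); P=wpts(g,None)
    m=(np.hypot(P[...,0]-.463,P[...,1]+.198)<.14)&(P[...,2]>.062)&(P[...,2]<.076)
    q=P[m][:,:2]; print(c,len(q),cv2.minAreaRect(q.astype(np.float32)),np.median(P[m][:,2]))
    m=(np.hypot(P[...,0]-.49,P[...,1]-.25)<.08)&(P[...,2]>.03)
    q=P[m][:,:2]; print(c,len(q),cv2.minAreaRect(q.astype(np.float32)),np.nanmax(P[m][:,2]))
E
```

```text
[[-0.    -0.956 -0.292  0.082]
 [ 1.    -0.     0.001 -0.   ]
 [-0.001 -0.292  0.956 -0.185]
 [ 0.     0.     0.     1.   ]] [[322.40511374   0.         280.15529227]
 [  0.         322.40511374 210.12510282]
 [  0.           0.           1.        ]]
[-1.0434 -0.6665 -0.2503  0.     -0.      0.3576]
top 1157 ((0.46220797300338745, -0.1946878582239151), (0.19644954800605774, 0.06919284164905548), 78.21218872070312) 0.06963901747959406
top 312 ((0.4895930886268616, 0.25754082202911377), (0.024677114561200142, 0.1216503456234932), 12.836202621459961) 0.09441166176596834
scene 2034 ((0.4659513533115387, -0.19714662432670593), (0.19639427959918976, 0.06826329231262207), 78.6300048828125) 0.06971788315701824
scene 354 ((0.49104514718055725, 0.25431567430496216), (0.024720901623368263, 0.1207428053021431), 12.242714881896973) 0.0909353676336155
```

>>> step_arm(
  series=[
    [[-0.3,-0.2,-0.05,0,0,0.1],[-0.9,-0.6,-0.05,0,0,0.35],[-0.9,-0.6,-0.05,0,0,0.35],[-0.9,-0.6,-0.05,0,0,0.35],[-0.9,-0.6,-0.05,0,0,0.35],[-0.9,-0.6,-0.05,0,0,0.35],[-0.9,-0.6,-0.05,0,0,0.35],[-0.9,-0.6,-0.05,0,0,0.35]],
  ],
  gripper=-1,
)

```text
t: 1.85
position: [0.4441, 0.2866, 0.2203]
orientation: [[-0.225, 0.974, 0.002], [0.974, 0.225, 0.0], [-0.001, 0.002, -1.0]]
ft_force: [-0.1, -0.1, -0.5]
width: 0.087
```

```bash
python3 - <<'E'
from h import *
print(cmd([0.4915,0.25,0.22],12.4))
E
```

```text
[-0.1158  0.0949  0.0009  0.0008  0.0002  0.0034]
```

>>> step_arm(
  series=[
    [[-0.116,0.095,0,0.0008,0,0.0034],[-0.116,0.095,0,0.0008,0,0.0034],[-0.116,0.095,0,0.0008,0,0.0034],[-0.116,0.095,0,0.0008,0,0.0034]],
  ],
)

```text
t: 2.35
position: [0.4867, 0.254, 0.2197]
orientation: [[-0.223, 0.975, -0.004], [0.975, 0.223, -0.001], [0.0, -0.004, -1.0]]
ft_force: [0.2, -0.2, 0.1]
width: 0.0872
```

```bash
python3 - <<'E'
from h import *
o=r.get_obs(); f=r.grab_frame("wrist"); cv2.imwrite("pics/w1.png",f["pixels"][:,:,::-1])
P=wpts(f,o)
for n,lo,hi in [("bar",.03,.06),("grip",.08,.1)]:
    m=(np.hypot(P[...,0]-.4915,P[...,1]-.25)<.08)&(P[...,2]>lo)&(P[...,2]<hi)
    q=P[m]; rc=cv2.minAreaRect(q[:,:2].astype(np.float32)); print(n,len(q),rc,np.median(q[:,2]))
for q in ["comb","comb_grip","comb_ear","tray"]:
    for d in r.spot_point("wrist",q)[:2]: print(q,np.round(d["xyz"],4),round(d["conf"],2))
print(o["position"])
E
```

```text
bar 1539 ((0.48936593532562256, 0.25639304518699646), (0.024006666615605354, 0.11935378611087799), 12.198882102966309) 0.04601094222460736
grip 478 ((0.4902527928352356, 0.25048255920410156), (0.01344559621065855, 0.03564457967877388), 13.187498092651367) 0.08781687617548242
comb [0.4909 0.2471 0.0062] 0.86
comb [0.526  0.4556 0.0011] 0.65
comb_grip [0.4908 0.2444 0.0653] 0.9
comb_ear [0.4818 0.3038 0.0442] 0.66
tray [0.4881 0.2463 0.0009] 0.75
tray [0.2652 0.2941 0.0023] 0.59
[0.48669285 0.25403951 0.21974293]
```

View pics/w1.png

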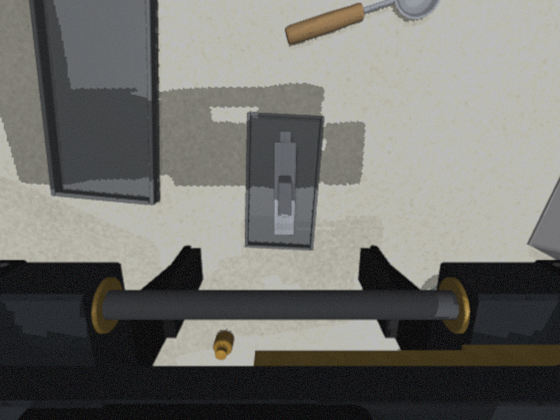

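```bash
python3 - <<'E'
from h import *
o=r.get_obs();print(o["position"],o["t"])
print(cmd([0.4905,0.2505,0.12],12.4),cmd([0.4905,0.2505,0.069],12.4))
E
```

```text
[0.48767605 0.25357819 0.21994854] 2.6
[-0.0091  0.0058  0.2499 -0.0008 -0.      0.0024] [-0.0091  0.0061  0.3774 -0.0008 -0.      0.0024]
```

>>> step_arm(
  series=[
    [[-0.005,0.004,0.12,0,0,0.002],[-0.009,0.006,0.22,0,0,0.0024],[-0.009,0.006,0.22,0,0,0.0024],[-0.009,0.006,0.22,0,0,0.0024],[-0.009,0.006,0.22,0,0,0.0024]],
  ],
)

```text
t: 3.22
position: [0.4926, 0.2505, 0.1337]
orientation: [[-0.214, 0.977, 0.001], [0.977, 0.214, 0.001], [0.0, 0.001, -1.0]]
ft_force: [1.2, -0.4, -0.5]
width: 0.0871
```

```bash
python3 - <<'E'
from h import *
o=r.get_obs();print(o["position"],o["t"])
print(cmd([0.4905,0.2505,0.069],12.4))
E
```

```text
[0.49258518 0.25048817 0.1337498 ] 3.225
[ 1.100e-03 -5.300e-03  1.619e-01  5.000e-04 -1.000e-04 -3.000e-04]
```

>>> step_arm(
  series=[
    [[0,-0.003,0.08,0,0,0],[0,-0.004,0.14,0,0,0],[0,-0.004,0.16,0,0,0],[0,-0.004,0.16,0,0,0],[0,-0.004,0.16,0,0,0],[0,-0.004,0.16,0,0,0]],
  ],
)

```text
t: 3.98
position: [0.4902, 0.2498, 0.0688]
orientation: [[-0.214, 0.977, -0.001], [0.977, 0.214, -0.0], [0.0, -0.001, -1.0]]
ft_force: [0.1, 0.2, -0.7]
width: 0.0871
```

```bash
python3 - <<'E'
from h import *
o=r.get_obs();print(o["position"],o["t"],o["ft_force"])
print(cmd([0.4905,0.2505,0.069],12.4))
f=r.grab_frame("wrist"); cv2.imwrite("pics/w2.png",f["pixels"][:,:,::-1])
E
```

```text
[0.49016299 0.24982506 0.06881405] 3.975 [ 0.12331573  0.19935531 -0.70200837]
[ 0.0015  0.0012 -0.0005 -0.0002 -0.     -0.0004]
```

View pics/w2.png

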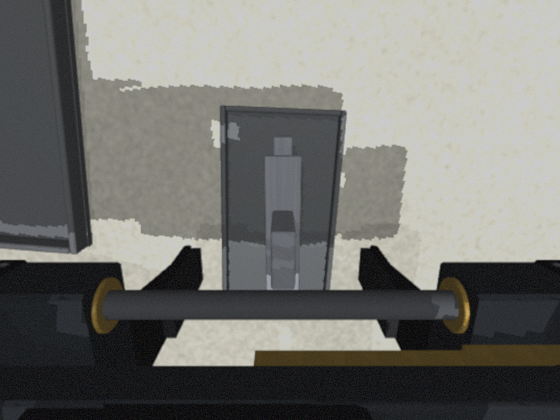

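The grip block (px 283,240) is centred between the fingers (190 and 375), so I'll close.

>>> step_arm(
  series=[
    [[0,0,0,0,0,0],[0,0,0,0,0,0],[0,0,0,0,0,0],[0,0,0,0,0,0],[0,0,0,0,0,0],[0,0,0,0,0,0],[0,0,0,0,0,0],[0,0,0,0,0,0]],
  ],
  gripper=1,
)

```text
t: 5.03
position: [0.4894, 0.2496, 0.0678]
orientation: [[-0.214, 0.977, -0.002], [0.977, 0.214, -0.001], [-0.0, -0.003, -1.0]]
ft_force: [-0.3, 0.7, -0.5]
width: 0.015
```

```bash
python3 - <<'E'
from h import *
o=r.get_obs();print(o["position"],o["t"],o["ft_force"],o["width"],o["qpos"])
E
```

```text
[0.48942006 0.24958774 0.06783663] 5.025 [-0.25346914  0.66056123 -0.49456595] 0.015031858181131985 [1.53601493e+01 3.54880725e+01 9.93137210e+01 7.89179862e-03
 4.53435605e+01 3.02303506e+00]
```

>>> step_arm(
  series=[
    [[0,0,-0.03,0,0,0],[0,0,-0.1,0,0,0],[0,0,-0.2,0,0,0],[0,0,-0.3,0,0,0],[0,0,-0.4,0,0,0],[0,0,-0.4,0,0,0],[0,0,-0.4,0,0,0]],
  ],
)

```text
t: 5.9
position: [0.4892, 0.2495, 0.228]
orientation: [[-0.214, 0.977, -0.003], [0.977, 0.214, -0.001], [-0.0, -0.003, -1.0]]
ft_force: [0.2, 0.1, -0.0]
width: 0.0006
```

```bash
python3 - <<'E'
from h import *
o=r.get_obs();print(o["position"],o["t"],o["ft_force"],o["width"])
print(cmd([0.444,-0.294,0.23],-11.6))
f=r.grab_frame("wrist"); cv2.imwrite("pics/w3.png",f["pixels"][:,:,::-1])
E
```

```text
[0.48923924 0.24950226 0.22795471] 5.9 [ 0.20142762  0.09911673 -0.04049001] 0.0006294038368503868
[-1.3033e+00 -4.0070e-01 -3.9000e-03 -9.0000e-04  2.0000e-04  1.3290e-01]
```

View pics/w3.png

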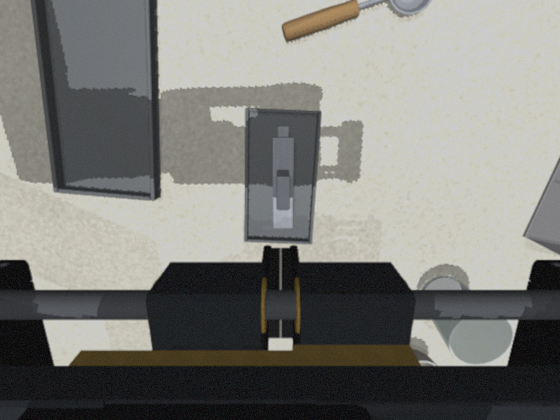

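The fingers hadn't finished closing when I lifted (15.0 mm opening against the 14 mm block), so the comb stayed in the tray (px 283,185). I'll re-measure it and grip again with a longer wait.

>>> step_arm(
  series=[
    [[0,0,0,0,0,0],[0,0,0,0,0,0],[0,0,0,0,0,0],[0,0,0,0,0,0],[0,0,0,0,0,0],[0,0,0,0,0,0],[0,0,0,0,0,0]],
  ],
  gripper=-1,
)

```text
t: 6.82
position: [0.4898, 0.2497, 0.2279]
orientation: [[-0.214, 0.977, -0.002], [0.977, 0.214, -0.001], [-0.0, -0.002, -1.0]]
ft_force: [0.6, -0.1, 0.7]
width: 0.0624
```

```bash
python3 - <<'E'
from h import *
o=r.get_obs(); f=r.grab_frame("wrist")
P=wpts(f,o)
for n,lo,hi in [("bar",.03,.06),("grip",.08,.1)]:
    m=(np.hypot(P[...,0]-.4915,P[...,1]-.25)<.08)&(P[...,2]>lo)&(P[...,2]<hi)
    q=P[m]; rc=cv2.minAreaRect(q[:,:2].astype(np.float32)); print(n,len(q),rc,np.median(q[:,2]))
print(o["position"],o["width"])
print(cmd([0.4905,0.2505,0.069],12.4))
E
```

```text
bar 1477 ((0.4893742799758911, 0.25597721338272095), (0.023999236524105072, 0.12009578943252563), 12.1036376953125) 0.04597340350566312
grip 480 ((0.49057459831237793, 0.2506501078605652), (0.013711678795516491, 0.035315994173288345), 12.17755126953125) 0.08788927995723429
[0.48983895 0.24968508 0.2279048 ] 0.06243648164632887
[ 0.0017  0.003   0.3972 -0.0008  0.     -0.0004]
```

>>> step_arm(
  series=[
    [[0.002,0,0.1,0,0,0],[0.002,0,0.25,0,0,0],[0.002,0,0.37,0,0,0],[0.002,0,0.4,0,0,0],[0.002,0,0.4,0,0,0],[0.002,0,0.4,0,0,0],[0.002,0,0.4,0,0,0]],
  ],
)

```text
t: 7.75
position: [0.4907, 0.2508, 0.0697]
orientation: [[-0.214, 0.977, 0.001], [0.977, 0.214, 0.0], [0.0, 0.001, -1.0]]
ft_force: [-0.4, 0.1, 0.5]
width: 0.0874
```

>>> step_arm(
  series=[
    [[0,0,0,0,0,0],[0,0,0,0,0,0],[0,0,0,0,0,0],[0,0,0,0,0,0],[0,0,0,0,0,0],[0,0,0,0,0,0],[0,0,0,0,0,0],[0,0,0,0,0,0],[0,0,0,0,0,0],[0,0,0,0,0,0],[0,0,0,0,0,0],[0,0,0,0,0,0]],
  ],
  gripper=1,
)

```text
t: 9.25
position: [0.4893, 0.2504, 0.0679]
orientation: [[-0.214, 0.977, -0.002], [0.977, 0.214, -0.001], [-0.0, -0.002, -1.0]]
ft_force: [-0.3, -0.2, -0.1]
width: 0.0006
```

```bash
python3 - <<'E'
from h import *
o=r.get_obs(); f=r.grab_frame("wrist"); g=r.grab_frame("scene")
cv2.imwrite("pics/w4.png",f["pixels"][:,:,::-1])
cv2.imwrite("pics/s4.png",cv2.resize(g["pixels"][100:230,260:440,::-1],None,fx=4,fy=4))
print(o["width"],o["position"],o["t"])
E
```

```text
0.0006190607466233379 [0.48926402 0.25037003 0.06787453] 9.25
```

View pics/w4.png

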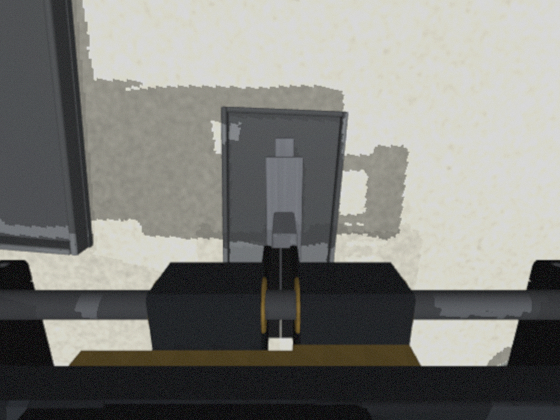

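View pics/s4.png

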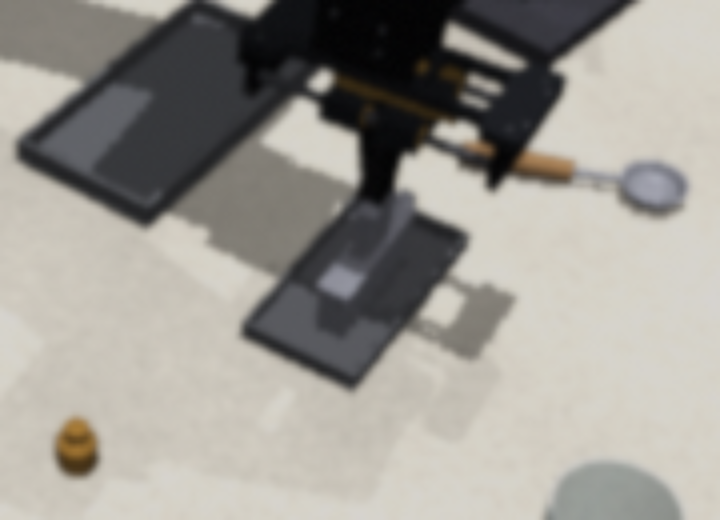

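```bash
python3 - <<'E'
from h import *
for c in ["scene","top"]:
    o=r.get_obs(); g=r.grab_frame(c); P=wpts(g,o)
    X=P.reshape(-1,3); C=g["pixels"].reshape(-1,3).max(1)
    m=(abs(X[:,0]-.49)<.1)&(abs(X[:,1]-.25)<.1)&(X[:,2]>.06)&(X[:,2]<.2)
    q=X[m]; cc=C[m]
    for lo in np.arange(.06,.2,.01):
        s=(q[:,2]>=lo)&(q[:,2]<lo+.01)
        if s.any(): print(c,round(lo,2),s.sum(),q[s].min(0).round(3),q[s].max(0).round(3), cc[s].mean().round())
    if c=="scene":
        v,u=np.mgrid[:420,:560]
        for row in range(138,158,1): print(row,[ (round(float(P[row,cx,0]),3),round(float(P[row,cx,1]),3),round(float(P[row,cx,2]),3)) for cx in (350,354,358)])
E
```

```text
scene 0.06 23 [0.49  0.229 0.061] [0.503 0.266 0.07 ] 62.0
scene 0.07 22 [0.488 0.226 0.07 ] [0.502 0.267 0.078] 61.0
scene 0.08 41 [0.488 0.229 0.08 ] [0.502 0.267 0.09 ] 68.0
scene 0.09 25 [0.483 0.238 0.091] [0.5   0.261 0.099] 41.0
scene 0.1 28 [0.484 0.236 0.1  ] [0.501 0.258 0.11 ] 28.0
scene 0.11 26 [0.483 0.238 0.11 ] [0.501 0.262 0.12 ] 31.0
scene 0.12 27 [0.48  0.236 0.122] [0.503 0.256 0.13 ] 36.0
scene 0.13 35 [0.478 0.236 0.13 ] [0.507 0.248 0.14 ] 26.0
scene 0.14 13 [0.478 0.236 0.14 ] [0.505 0.243 0.148] 21.0
scene 0.15 3 [0.483 0.237 0.151] [0.568 0.295 0.16 ] 54.0
scene 0.16 77 [0.409 0.196 0.161] [0.582 0.273 0.17 ] 62.0
scene 0.17 281 [0.413 0.195 0.17 ] [0.582 0.291 0.18 ] 49.0
scene 0.18 254 [0.408 0.194 0.18 ] [0.588 0.304 0.19 ] 30.0
scene 0.19 275 [0.403 0.193 0.19 ] [0.589 0.3   0.2  ] 41.0
138 [(0.481, 0.239, 0.129), (0.491, 0.242, 0.133), (0.504, 0.24, 0.142)]
139 [(0.483, 0.237, 0.127), (0.491, 0.244, 0.128), (0.505, 0.239, 0.14)]
140 [(0.484, 0.237, 0.125), (0.494, 0.24, 0.129), (0.504, 0.242, 0.134)]
141 [(0.483, 0.239, 0.12), (0.494, 0.241, 0.125), (0.5
[... 716 characters left out ...]
.242, 0.093), (0.479, 0.294, 0.048)]
152 [(0.491, 0.236, 0.089), (0.5, 0.24, 0.092), (0.481, 0.292, 0.046)]
153 [(0.493, 0.233, 0.088), (0.501, 0.239, 0.089), (0.485, 0.287, 0.048)]
154 [(0.495, 0.23, 0.088), (0.501, 0.241, 0.085), (0.488, 0.283, 0.048)]
155 [(0.495, 0.232, 0.083), (0.501, 0.241, 0.081), (0.489, 0.281, 0.047)]
156 [(0.496, 0.231, 0.08), (0.5, 0.244, 0.075), (0.493, 0.277, 0.048)]
157 [(0.497, 0.231, 0.078), (0.499, 0.247, 0.068), (0.495, 0.274, 0.048)]
top 0.16 7 [0.418 0.198 0.165] [0.578 0.235 0.169] 38.0
top 0.17 36 [0.412 0.197 0.171] [0.581 0.234 0.179] 25.0
top 0.18 43 [0.416 0.198 0.18 ] [0.587 0.236 0.19 ] 19.0
top 0.19 14 [0.404 0.197 0.191] [0.585 0.287 0.2  ] 32.0
```

```bash
python3 - <<'E'
from h import *
o=r.get_obs(); f=r.grab_frame("wrist")
I=dict(f); P=wpts(f,dict(orientation=np.eye(3),position=np.zeros(3)))
for row in range(240,345,8): print(row,[P[row,c].round(3).tolist() for c in (270,290)])
print(o["qpos"],o["position"])
E
```

```text
240 [[-0.004, -0.008, 0.023], [0.014, 0.004, -0.021]]
248 [[0.012, -0.007, -0.027], [0.011, 0.004, -0.026]]
256 [[0.012, -0.006, -0.037], [0.01, 0.004, -0.033]]
264 [[0.011, -0.006, -0.045], [0.01, 0.003, -0.042]]
272 [[0.01, -0.006, -0.049], [0.01, 0.003, -0.049]]
280 [[0.01, -0.006, -0.057], [0.01, 0.003, -0.058]]
288 [[0.01, -0.006, -0.064], [0.011, 0.003, -0.065]]
296 [[0.033, -0.004, -0.108], [0.033, 0.001, -0.108]]
304 [[0.031, -0.004, -0.109], [0.032, 0.001, -0.109]]
312 [[0.03, -0.004, -0.111], [0.03, 0.001, -0.11]]
320 [[-0.0, -0.005, -0.072], [-0.0, 0.003, -0.072]]
328 [[-0.004, -0.005, -0.072], [-0.004, 0.003, -0.072]]
336 [[-0.008, -0.006, -0.072], [-0.008, 0.003, -0.072]]
344 [[-0.127, -0.011, 0.068], [-0.127, 0.008, 0.068]]
[1.54490423e+01 3.54970374e+01 9.92835881e+01 7.75988620e-03
 4.53615269e+01 3.10860035e+00] [0.48924936 0.25040622 0.06785617]
```

Something doesn't match the spec. Both the scene camera and the wrist depth put the fingertips about 21 mm behind the reported TCP, not 17 mm ahead of it. So both closes happened just above the block. I'll work from the measured fingertip position instead. Next I'll open partway and go 38 mm deeper.

>>> step_arm(
  series=[
    [[0.003,0.003,-0.02,0,0,0],[0.003,0.003,-0.02,0,0,0],[0.003,0.003,-0.02,0,0,0],[0.003,0.003,-0.02,0,0,0],[0.003,0.003,-0.02,0,0,0],[0.003,0.003,-0.02,0,0,0],[0.003,0.003,-0.02,0,0,0]],
  ],
  gripper=0,
)

```text
t: 10.38
position: [0.4902, 0.2518, 0.0758]
orientation: [[-0.214, 0.977, -0.003], [0.977, 0.214, -0.001], [-0.0, -0.003, -1.0]]
ft_force: [-0.3, -0.5, 0.0]
width: 0.043
```

```bash
python3 - <<'E'
from h import *
o=r.get_obs(); f=r.grab_frame("wrist"); cv2.imwrite("pics/w5.png",f["pixels"][:,:,::-1])
I=dict(f); P=wpts(f,dict(orientation=np.eye(3),position=np.zeros(3)))
m=(abs(P[...,1])<.045)&(P[...,2]<0)&(P[...,2]>-.05)&(abs(P[...,0])<.02)
q=P[m]
for s in (-1,1):
    k=q[q[:,1]*s>0]; print(k[:,2].max().round(4),np.percentile(k,[2,50,98],axis=0).round(4).tolist())
print(o["width"],o["position"],cmd([0.4905,0.2505,0.031],12.3))
E
```

```text
-0.0001 [[-0.0171, -0.0311, -0.0491], [0.0083, -0.0067, -0.0133], [0.0163, -0.0002, -0.0047]]
-0.0002 [[-0.0171, 0.0004, -0.049], [0.0088, 0.0069, -0.0144], [0.0162, 0.0289, -0.005]]
0.042962526004710205 [0.49017316 0.25181146 0.07580519] [-0.0033  0.0004  0.112  -0.0008  0.      0.0002]
```

View pics/w5.png

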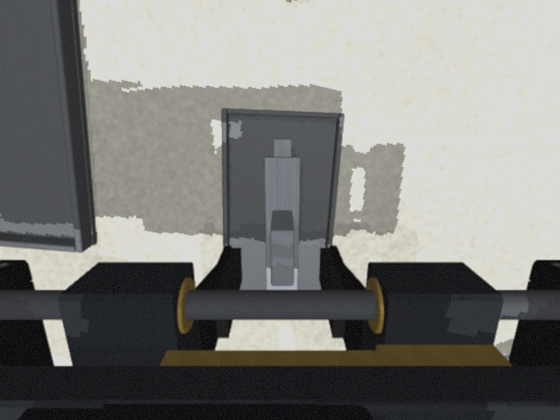

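>>> step_arm(
  series=[
    [[-0.002,0,0.05,0,0,0],[-0.002,0,0.09,0,0,0],[-0.002,0,0.11,0,0,0],[-0.002,0,0.11,0,0,0],[-0.002,0,0.11,0,0,0]],
  ],
)

```text
t: 11.05
position: [0.4906, 0.2511, 0.0321]
orientation: [[-0.214, 0.977, -0.002], [0.977, 0.214, -0.0], [0.0, -0.002, -1.0]]
ft_force: [-0.1, -0.2, -0.5]
width: 0.0431
```

>>> step_arm(
  series=[
    [[0,0,0,0,0,0],[0,0,0,0,0,0],[0,0,0,0,0,0],[0,0,0,0,0,0],[0,0,0,0,0,0],[0,0,0,0,0,0],[0,0,0,0,0,0],[0,0,0,0,0,0]],
  ],
  gripper=1,
)

```text
t: 12.05
position: [0.4905, 0.251, 0.032]
orientation: [[-0.214, 0.977, -0.002], [0.977, 0.214, -0.0], [-0.0, -0.002, -1.0]]
ft_force: [-0.2, 0.3, 0.8]
width: 0.014
```

Gripped at 14.0 mm. I'll lift.

>>> step_arm(
  series=[
    [[0,0,-0.02,0,0,0],[0,0,-0.08,0,0,0],[0,0,-0.18,0,0,0],[0,0,-0.3,0,0,0],[0,0,-0.4,0,0,0],[0,0,-0.4,0,0,0],[0,0,-0.4,0,0,0],[0,0,-0.4,0,0,0]],
  ],
)

```text
t: 13.05
position: [0.489, 0.2506, 0.1899]
orientation: [[-0.213, 0.977, -0.007], [0.977, 0.213, -0.002], [-0.0, -0.007, -1.0]]
ft_force: [0.0, -0.9, -2.4]
width: 0.014
```

```bash
python3 - <<'E'
from h import *
o=r.get_obs();print(o["position"],o["t"],o["ft_force"],o["width"])
print(cmd([0.440,-0.314,0.20],-11.6))
f=r.grab_frame("wrist"); cv2.imwrite("pics/w6.png",f["pixels"][:,:,::-1])
E
```

```text
[0.48902407 0.25060136 0.18992635] 13.05 [ 0.01361864 -0.8891832  -2.43892389] 0.013968117585380775
[-1.3528e+00 -4.2120e-01 -2.1800e-02 -2.2000e-03  6.0000e-04  1.3290e-01]
```

View pics/w6.png

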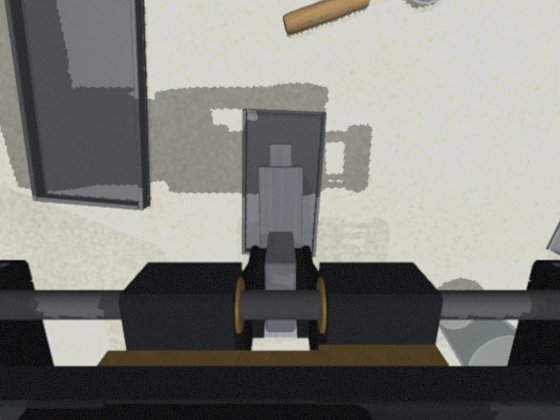

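The comb is held (2.4 N, bar seen at px 280,200). I'll move over to behind the splitter.

>>> step_arm(
  series=[
    [[-0.1,-0.03,-0.02,0,0,0.03],[-0.95,-0.3,-0.02,0,0,0.13],[-0.95,-0.3,-0.02,0,0,0.13],[-0.95,-0.3,-0.02,0,0,0.13],[-0.95,-0.3,-0.02,0,0,0.13],[-0.95,-0.3,-0.02,0,0,0.13],[-0.95,-0.3,-0.02,0,0,0.13],[-0.95,-0.3,-0.02,0,0,0.13],[-0.95,-0.3,-0.02,0,0,0.13]],
  ],
)

```text
t: 14.22
position: [0.4537, -0.1451, 0.1992]
orientation: [[0.193, 0.981, -0.005], [0.981, -0.193, 0.001], [0.0, -0.005, -1.0]]
ft_force: [0.4, -0.3, -2.3]
width: 0.014
```

```bash
python3 - <<'E'
from h import *
o=r.get_obs();print(o["position"],o["t"],o["ft_force"],o["width"])
print(cmd([0.440,-0.314,0.20],-11.6))
E
```

```text
[ 0.45374417 -0.14513526  0.19924358] 14.225 [ 0.39891121 -0.31798906 -2.26941391] 0.013962439221374643
[-4.209e-01  4.770e-02 -2.300e-03 -1.600e-03 -1.000e-04  2.700e-03]
```

>>> step_arm(
  series=[
    [[-0.42,0.048,-0.002,-0.0016,0,0.0027],[-0.42,0.048,-0.002,-0.0016,0,0.0027],[-0.42,0.048,-0.002,-0.0016,0,0.0027],[-0.42,0.048,-0.002,-0.0016,0,0.0027],[-0.42,0.048,-0.002,-0.0016,0,0.0027],[-0.42,0.048,-0.002,-0.0016,0,0.0027]],
  ],
)

```text
t: 14.98
position: [0.4412, -0.312, 0.2008]
orientation: [[0.198, 0.98, 0.001], [0.98, -0.198, 0.0], [0.0, 0.001, -1.0]]
ft_force: [0.1, 0.3, -1.6]
width: 0.0137
```

```bash
python3 - <<'E'
from h import *
o=r.get_obs();print(o["position"],o["t"],o["ft_force"],o["width"])
f=r.grab_frame("wrist"); cv2.imwrite("pics/w7.png",f["pixels"][:,:,::-1]); np.savez("w7.npz",P=wpts(f,o),px=f["pixels"],pos=o["position"],R=o["orientation"])
for q in ["splitter","slide_mid","hook","comb","comb_ear","comb_grip"]:
    for d in r.spot_point("wrist",q)[:2]: print(q,np.round(d["xyz"],4),round(d["conf"],2))
g=r.grab_frame("scene"); np.savez("s7.npz",P=wpts(g,o),px=g["pixels"])
cv2.imwrite("pics/s7.png",cv2.resize(g["pixels"][180:330,130:300,::-1],None,fx=4,fy=4))
E
```

```text
[ 0.4412167  -0.31195433  0.20077735] 14.975 [ 0.1484422   0.27459327 -1.56251228] 0.013650823807903214
splitter [ 0.2017 -0.3272 -0.002 ] 0.81
splitter [ 0.4615 -0.1967  0.0019] 0.65
slide_mid [ 0.2017 -0.3227  0.064 ] 0.91
slide_mid [ 0.4654 -0.199   0.0686] 0.81
hook [ 0.2308 -0.2444  0.0829] 0.86
comb [ 0.4416 -0.3132  0.1758] 0.61
comb [ 0.4641 -0.2007  0.0677] 0.55
comb_ear [ 0.4561 -0.2559  0.2111] 0.88
comb_grip [ 0.437  -0.3158  0.2348] 0.76
```

View pics/w7.png

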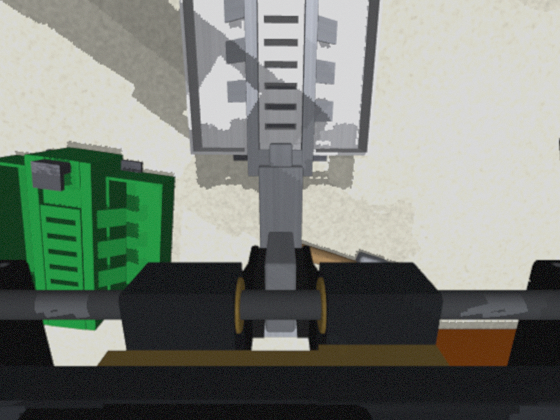

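View pics/s7.png

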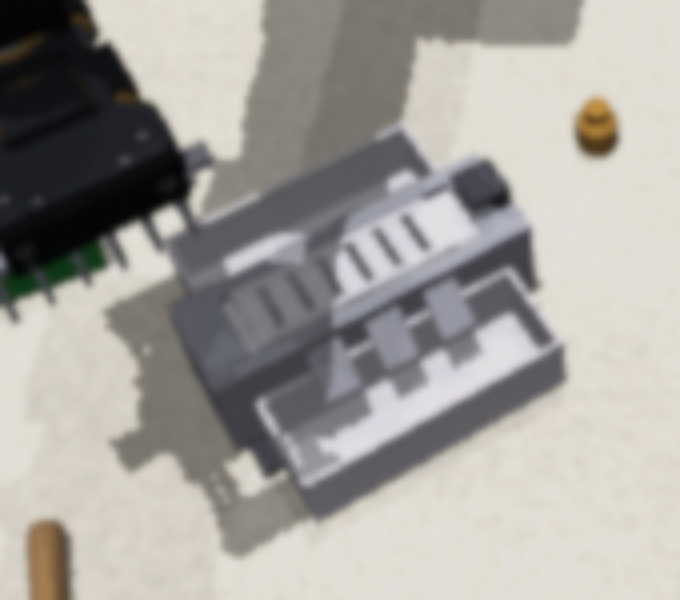

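```bash
python3 - <<'E'
from h import *
d=np.load("w7.npz"); P=d["P"]; I=d["px"].astype(int).sum(2); R=d["R"]; pos=d["pos"]
f=dict(px=d["px"])
# recompute rays
from station import r
g=r.grab_frame("wrist"); K=g["mtx"]; M=g["mount"]
C=pos+R@M[:3,3]
v,u=np.mgrid[:420,:560]
D=np.stack([(u-K[0,2])/K[0,0],(v-K[1,2])/K[1,1],np.ones(u.shape)],-1)@(R@M[:3,:3]).T
Q=C+D*((0.070-C[2])/D[...,2])[...,None]
prof=I[:,272:290].mean(1)
for row in range(0,150): print(row,int(prof[row]),Q[row,281].round(4)[:2],P[row,281,2].round(3),end=" | " if row%3 else "\n")
# housing
m=(np.hypot(P[...,0]-.463,P[...,1]+.198)<.14)&(abs(P[...,2]-.07)<.004)
q=P[m]; print(len(q),cv2.minAreaRect(q[:,:2].astype(np.float32)))
m=(P[...,2]>.195)&(P[...,2]<.215)&(np.hypot(P[...,0]-.44,P[...,1]+.31)<.09)
q=P[m]; print("bar",len(q),cv2.minAreaRect(q[:,:2].astype(np.float32)),np.median(q[:,2]))
for z in range(190,260,5):
    m=(P[...,2]>z/1000)&(P[...,2]<z/1000+.005)&(np.hypot(P[...,0]-.44,P[...,1]+.31)<.09); print(z,m.sum(),end=";")
E
```

```text
0 647 [ 0.4747 -0.1432] 0.071
1 647 [ 0.4745 -0.1439] 0.07 | 2 648 [ 0.4744 -0.1446] 0.069 | 3 647 [ 0.4742 -0.1454] 0.07
4 647 [ 0.4741 -0.1461] 0.069 | 5 648 [ 0.474  -0.1468] 0.07 | 6 647 [ 0.4738 -0.1476] 0.07
7 647 [ 0.4737 -0.1483] 0.069 | 8 647 [ 0.4735 -0.149 ] 0.071 | 9 647 [ 0.4734 -0.1498] 0.069
10 647 [ 0.4732 -0.1505] 0.071 | 11 647 [ 0.4731 -0.1513] 0.069 | 12 649 [ 0.4729 -0.152 ] 0.07
13 650 [ 0.4728 -0.1528] 0.07 | 14 636 [ 0.4726 -0.1535] 0.072 | 15 515 [ 0.4725 -0.1542] 0.07
16 278 [ 0.4723 -0.155 ] 0.069 | 17 248 [ 0.4722 -0.1557] 0.065 | 18 258 [ 0.472  -0.1565] 0.062
19 257 [ 0.4719 -0.1573] 0.06 | 20 256 [ 0.4717 -0.158 ] 0.056 | 21 254 [ 0.4716 -0.1588] 0.052
22 314 [ 0.4714 -0.1595] 0.048 | 23 508 [ 0.4712 -0.1603] 0.047 | 24 653 [ 0.4711 -0.161 ] 0.069
25 650 [ 0.4709 -0.1618] 0.069 | 26 648 [ 0.4708 -0.1626] 0.07 | 27 648 [ 0.4706 -0.1633] 0.07
28 648 [ 0.4705 -0.1641] 0.071 | 29 647 [ 0.4703 -0.1648] 0.072 | 30 649 [ 0.4702 -0.1656] 0.071
31 648 [ 0.47   -0.1664] 0.071 | 32 648 [ 0.4699 -0.1671] 0.07 | 33 648 [ 0.4697 -0.1679] 0.07
34 648 [ 0.4696 -0.1687]
[... 3384 characters left out ...]
572] 0.071 | 140 433 [ 0.4516 -0.2581] 0.07 | 141 429 [ 0.4514 -0.259 ] 0.07
142 381 [ 0.4512 -0.2599] 0.07 | 143 265 [ 0.451  -0.2609] 0.208 | 144 282 [ 0.4508 -0.2618] 0.214
145 349 [ 0.4506 -0.2627] 0.215 | 146 364 [ 0.4504 -0.2636] 0.215 | 147 367 [ 0.4503 -0.2646] 0.213
148 366 [ 0.4501 -0.2655] 0.215 | 149 365 [ 0.4499 -0.2664] 0.216 | 9590 ((0.4591854512691498, -0.21766193211078644), (0.1532599776983261, 0.06410577148199081), 78.19068145751953)
bar 2376 ((0.4408838450908661, -0.30745333433151245), (0.12046526372432709, 0.02410542592406273), 78.65451049804688) 0.2144875705308049
190 0;195 0;200 0;205 36;210 2340;215 1518;220 119;225 211;230 234;235 259;240 277;245 347;250 390;255 1409;
```

Six slots are visible (px column 281, rows 19 to 126), with 18 mm spacing. The row centre is at about (0.4626, -0.2015), roughly 5.6 mm short of the slide's middle. I'll refine the comb's pose in the hand and compute the shift.

```bash
python3 - <<'E'
from h import *
a=[];
for i in range(3):
    o=r.get_obs(); f=r.grab_frame("wrist"); P=wpts(f,o); a.append(o["position"])
    m=(P[...,2]>.208)&(P[...,2]<.2185)&(np.hypot(P[...,0]-.44,P[...,1]+.31)<.09)
    q=P[m].astype(np.float32); rc=cv2.minAreaRect(q[:,:2]); print("bar",rc,np.median(q[:,2]),o["position"])
    # express in splitter axes
    ya=np.array([np.sin(np.radians(11.6)),np.cos(np.radians(11.6))]); xa=np.array([ya[1],-ya[0]])
    s=q[:,:2]@ya; t=q[:,:2]@xa; print("y ext",np.percentile(s,[0.2,1,99,99.8]).round(4),"x",np.percentile(t,[1,99]).round(4), "tcp",(o["position"][:2]@ya).round(4),(o["position"][:2]@xa).round(4))
    # grip block front face
    m=(P[...,2]>.222)&(P[...,2]<.25)&(np.hypot(P[...,0]-.44,P[...,1]+.31)<.04)&(abs(P[...,:2]@xa-t.mean())<.006)
    print("gripfront y", np.median(P[m][:,:2]@ya), m.sum())
    K=f["mtx"];M=f["mount"];R=o["orientation"];C=o["position"]+R@M[:3,3]
    rows=f["pixels"][135:160,276:286].astype(int).sum((1,2))/10
    if i==0: print(rows.astype(int))
    for row in (142.5,143,144,145):
        d=R@M[:3,:3]@np.array([0,(row-K[1,2])/K[1,1],1]); X=C+d*((np.median(q[:,2])-C[2])/d[2]); print(row,(X[:2]@ya).round(4),end=" ")
    print("slotrow",np.array([.4626,-.2015])@ya,np.array([.4626,-.2015])@xa)
E
```

```text
Traceback (most recent call last):
cv2.error: OpenCV(4.12.0) /io/opencv/modules/imgproc/src/convhull.cpp:143: error: (-215:Assertion failed) total >= 0 && (depth == CV_32F || depth == CV_32S) in function 'convexHull'
```

```bash
python3 - <<'E'
from h import *
for i in range(2):
    o=r.get_obs(); f=r.grab_frame("wrist"); P=wpts(f,o)
    m=(P[...,2]>.208)&(P[...,2]<.2185)&(np.hypot(P[...,0]-.44,P[...,1]+.31)<.09)
    q=P[m]; rc=cv2.minAreaRect(q[:,:2].astype(np.float32)); print("bar",rc,np.median(q[:,2]),o["position"])
    ya=np.array([np.sin(np.radians(11.6)),np.cos(np.radians(11.6))]); xa=np.array([ya[1],-ya[0]])
    s=q[:,:2]@ya; t=q[:,:2]@xa; print("y ext",np.percentile(s,[0.2,1,99,99.8]).round(4),"x",np.percentile(t,[1,99]).round(4), "tcp",(o["position"][:2]@ya).round(4),(o["position"][:2]@xa).round(4))
    m=(P[...,2]>.222)&(P[...,2]<.25)&(np.hypot(P[...,0]-.44,P[...,1]+.31)<.04)&(abs(P[...,:2]@xa-t.mean())<.006)
    print("gripfront y", np.median(P[m][:,:2]@ya), m.sum())
    K=f["mtx"];M=f["mount"];R=o["orientation"];C=o["position"]+R@M[:3,3]
    if i==0: print((f["pixels"][135:160,276:286].astype(int).sum((1,2))/10).astype(int))
    for row in (142.5,143,144,145):
        d=R@M[:3,:3]@np.array([0,(row-K[1,2])/K[1,1],1]); X=C+d*((np.median(q[:,2])-C[2])/d[2]); print(row,(X[:2]@ya).round(4),end=" ")
    print("slotrow",np.array([.4626,-.2015])@ya,np.array([.4626,-.2015])@xa)
E
```

```text
bar ((0.44077616930007935, -0.3097210228443146), (0.12050621956586838, 0.024021614342927933), 78.32276916503906) 0.21514373760696098 [ 0.44120109 -0.31430746  0.20113896]
y ext [-0.2744 -0.2734 -0.1549 -0.1546] x [0.4824 0.5057] tcp -0.2192 0.4954
gripfront y -0.20269993569471229 532
[428 431 431 428 430 427 430 384 267 281 348 364 363 362 363 360 359 361
 357 356 358 356 356 354 353]
142.5 -0.1539 143 -0.1541 144 -0.1546 145 -0.1551 slotrow -0.10436576647214457 0.49366871157556846
bar ((0.44069311022758484, -0.31000325083732605), (0.1208263486623764, 0.024012668058276176), 78.33987426757812) 0.21508833439487393 [ 0.44114866 -0.31437988  0.20110316]
y ext [-0.2748 -0.2736 -0.155  -0.1547] x [0.4824 0.5057] tcp -0.2193 0.4954
gripfront y -0.2027345984277959 529
142.5 -0.1539 143 -0.1542 144 -0.1547 145 -0.1552 slotrow -0.10436576647214457 0.49366871157556846
```

```bash
cat > slots.py <<'E'
from h import *
ya=np.array([np.sin(np.radians(11.6)),np.cos(np.radians(11.6))]); xa=np.array([ya[1],-ya[0]])
def slots():
    o=r.get_obs(); f=r.grab_frame("wrist"); K=f["mtx"];M=f["mount"];R=o["orientation"];C=o["position"]+R@M[:3,3]
    I=f["pixels"].astype(int).sum(2)[:,272:290].mean(1); out=[]
    def at(row,z=.07):
        d=R@M[:3,:3]@np.array([(281-K[0,2])/K[0,0],(row-K[1,2])/K[1,1],1]); return (C+d*((z-C[2])/d[2]))[:2]@ya
    lm=np.array([np.median(I[max(0,k-16):k+17]) for k in range(140)])
    dark=I[:140]<0.72*lm
    k=0
    while k<140:
        if dark[k]:
            j=k
            while j<140 and dark[j]: j+=1
            out.append((k,j-1,round(float((at(k-.5)+at(j-.5))/2),4),round(float(at(k-.5)-at(j-.5)),4))); k=j
        k+=1
    return o,f,out
E
python3 - <<'E'
from slots import *
o,f,s=slots(); print(o["position"],s); print(np.mean([a[2] for a in s]))
P=wpts(f,o)
m=(np.hypot(P[...,0]-.463,P[...,1]+.198)<.14)&(abs(P[...,2]-.07)<.004)
q=P[m][:,:2]; sy=q@ya; sx=q@xa
for lo in np.arange(-.17,-.04,.02):
    k=(sy>lo)&(sy<lo+.02); print(lo.round(2),k.sum(),np.percentile(sx[k],[0.5,99.5]).round(4))
E
```

```text
[ 0.44114503 -0.31437469  0.20110688] [(12, 19, -0.059, 0.0061), (36, 42, -0.0773, 0.0056), (58, 64, -0.0951, 0.0058), (80, 85, -0.1131, 0.0051), (101, 106, -0.1313, 0.0053), (121, 126, -0.1493, 0.0055)]
-0.10418333333333334
-0.17 1045 [0.4616 0.5249]
-0.15 1171 [0.462  0.5251]
-0.13 1339 [0.4618 0.5253]
-0.11 1419 [0.4623 0.5253]
-0.09 1557 [0.462  0.5252]
-0.07 1658 [0.462  0.5252]
-0.05 292 [0.4623 0.5257]
```

```bash
python3 - <<'E'
from slots import *
p=ya*(-0.1029)+xa*0.4949
print(p,cmd([*p,0.201],-11.6),cmd([*p,0.108],-11.6))
E
```

```text
[ 0.46410087 -0.20031176] [ 2.91e-01 -9.00e-04 -1.00e-04  9.00e-04  3.00e-04  2.00e-04] [ 2.912e-01 -1.500e-03  2.324e-01  9.000e-04  3.000e-04  2.000e-04]
```

>>> step_arm(
  series=[
    [[0.1,0,0,0.0009,0,0],[0.22,0,0,0.0009,0,0],[0.29,0,0.05,0.0009,0,0],[0.291,-0.001,0.15,0.0009,0,0],[0.291,-0.001,0.22,0.0009,0,0],[0.291,-0.001,0.22,0.0009,0,0],[0.291,-0.001,0.22,0.0009,0,0],[0.291,-0.001,0.22,0.0009,0,0],[0.291,-0.001,0.22,0.0009,0,0]],
  ],
)

```text
t: 16.75
position: [0.4649, -0.2009, 0.114]
orientation: [[0.201, 0.98, 0.002], [0.98, -0.201, -0.002], [-0.002, 0.002, -1.0]]
ft_force: [0.8, -0.6, -1.5]
width: 0.0138
```

```bash
python3 - <<'E'
from slots import *
o=r.get_obs(); f=r.grab_frame("wrist"); g=r.grab_frame("scene")
print(o["position"],o["position"][:2]@ya,o["position"][:2]@xa,o["ft_force"],o["t"])
cv2.imwrite("pics/w8.png",f["pixels"][:,:,::-1])
cv2.imwrite("pics/s8.png",cv2.resize(g["pixels"][180:330,130:300,::-1],None,fx=4,fy=4))
p=ya*(-0.1029)+xa*0.4949
print(cmd([*p,0.1],-11.6))
E
```

```text
[ 0.46494458 -0.20087923  0.11400603] -0.10328623291216261 0.4958405818252089 [ 0.83129837 -0.6113106  -1.49451985] 16.75
[ 0.0005 -0.0015  0.0341  0.0004  0.0005  0.0002]
```

View pics/w8.png

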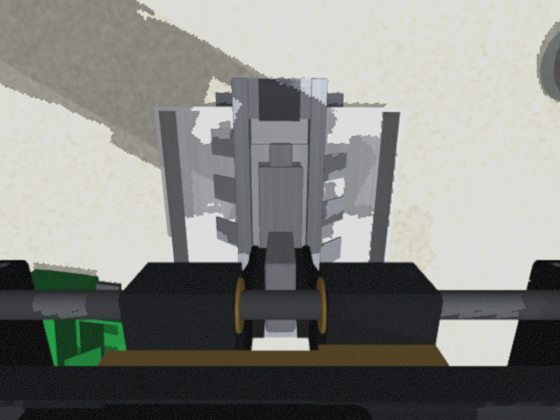

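View pics/s8.png

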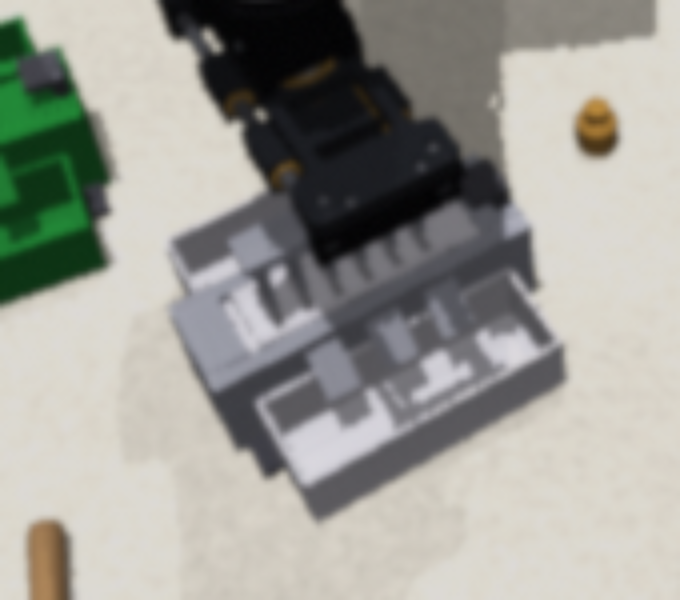

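The teeth hang over the slots and the bar is centred on the rack (px 281). I'll lower gently and check the force.

>>> step_arm(
  series=[
    [[0.001,-0.001,0.015,0,0,0],[0.001,-0.0015,0.03,0,0,0],[0.001,-0.0015,0.035,0,0,0],[0.001,-0.0015,0.04,0,0,0],[0.001,-0.0015,0.043,0,0,0],[0.001,-0.0015,0.043,0,0,0]],
  ],
)

```text
t: 17.6
position: [0.4638, -0.1999, 0.0957]
orientation: [[0.2, 0.98, -0.0], [0.98, -0.2, -0.001], [-0.001, -0.0, -1.0]]
ft_force: [0.6, 0.5, -2.4]
width: 0.0134
```

```bash
cat > st.py <<'E'
from slots import *
o=r.get_obs(); F=o["ft_force"]
print("z",o["position"][2].round(4),"y",(o["position"][:2]@ya).round(4),"x",(o["position"][:2]@xa).round(4),"F y,x,z",(F[:2]@ya).round(2),(F[:2]@xa).round(2),F[2].round(2),"T",o["torque"].round(3),o["t"],o["width"].round(4))
E
python3 st.py
```

```text
Traceback (most recent call last):
  File "st.py", line 3, in <module>
    print("z",o["position"][2].round(4),"y",(o["position"][:2]@ya).round(4),"x",(o["position"][:2]@xa).round(4),"F y,x,z",(F[:2]@ya).round(2),(F[:2]@xa).round(2),F[2].round(2),"T",o["torque"].round(3),o["t"],o["width"].round(4))
                                                                                                                                                                                                                ^^^^^^^^^^^^^^^^
AttributeError: 'float' object has no attribute 'round'
```

```bash
sed -i 's/,o\["width"\].round(4)/,round(o["width"],4)/' st.py; python3 st.py
```

```text
z 0.0957 y -0.1025 x 0.4945 F y,x,z 0.59 0.54 -2.45 T [-0.117  0.03  -0.037] 17.6 0.0134
```

>>> step_arm(
  series=[
    [[0,0,0.002,0,0,0],[0,0,0.004,0,0,0],[0,0,0.006,0,0,0],[0,0,0.006,0,0,0]],
  ],
)

```text
t: 18.1
position: [0.4638, -0.1998, 0.0933]
orientation: [[0.2, 0.98, -0.0], [0.98, -0.2, -0.001], [-0.001, -0.0, -1.0]]
ft_force: [0.0, 1.2, -2.9]
width: 0.0139
```

```bash
python3 st.py
```

```text
z 0.0933 y -0.1025 x 0.4945 F y,x,z 1.23 -0.2 -2.92 T [-0.073  0.042  0.061] 18.1 0.0139
```

No vertical reaction with the tips about 5 mm below the rack top, so the teeth are in the slots. I'll keep lowering.

>>> step_arm(
  series=[
    [[0,0,0.008,0,0,0],[0,0,0.016,0,0,0],[0,0,0.024,0,0,0],[0,0,0.032,0,0,0],[0,0,0.04,0,0,0],[0,0,0.04,0,0,0]],
  ],
)

```text
t: 18.85
position: [0.4636, -0.1997, 0.0771]
orientation: [[0.2, 0.98, -0.001], [0.98, -0.2, -0.001], [-0.001, -0.001, -1.0]]
ft_force: [-1.0, -0.3, -2.4]
width: 0.0139
```

```bash
python3 st.py
```

```text
z 0.0771 y -0.1024 x 0.4943 F y,x,z -0.48 -0.92 -2.36 T [-0.162  0.077  0.062] 18.85 0.0139
```

>>> step_arm(
  series=[
    [[0,0,0.008,0,0,0],[0,0,0.016,0,0,0],[0,0,0.022,0,0,0],[0,0,0.026,0,0,0],[0,0,0.028,0,0,0],[0,0,0.028,0,0,0]],
  ],
)

```text
t: 19.6
position: [0.4638, -0.1999, 0.0662]
orientation: [[0.2, 0.98, -0.0], [0.98, -0.2, -0.001], [-0.001, -0.0, -1.0]]
ft_force: [-0.2, -0.1, -2.2]
width: 0.0139
```

```bash
python3 st.py
```

```text
z 0.0662 y -0.1025 x 0.4946 F y,x,z -0.17 -0.13 -2.17 T [-0.148  0.05  -0.02 ] 19.6 0.0139
```

Comb z is about 0.038. I'll go the last 2 mm in half-millimetre steps, watching for contact.

>>> step_arm(
  series=[
    [[0,0,0.0015,0,0,0],[0,0,0.003,0,0,0],[0,0,0.004,0,0,0],[0,0,0.004,0,0,0]],
  ],
)

```text
t: 20.1
position: [0.4638, -0.1999, 0.0645]
orientation: [[0.2, 0.98, -0.0], [0.98, -0.2, -0.001], [-0.001, -0.0, -1.0]]
ft_force: [0.9, -0.3, -2.6]
width: 0.0135
```

```bash
python3 st.py
```

```text
z 0.0645 y -0.1025 x 0.4945 F y,x,z -0.13 0.94 -2.58 T [-0.106  0.056 -0.049] 20.1 0.0135
```

>>> step_arm(
  series=[
    [[0,0,0.001,0,0,0],[0,0,0.002,0,0,0],[0,0,0.002,0,0,0]],
  ],
)

```text
t: 20.48
position: [0.4638, -0.1999, 0.0639]
orientation: [[0.2, 0.98, -0.0], [0.98, -0.2, -0.001], [-0.001, 0.0, -1.0]]
ft_force: [0.2, -0.6, -0.7]
width: 0.014
```

```bash
python3 st.py
```

```text
z 0.0639 y -0.1026 x 0.4945 F y,x,z -0.58 0.28 -0.67 T [-0.054  0.153  0.011] 20.475 0.014
```

>>> step_arm(
  series=[
    [[0,0,0.001,0,0,0],[0,0,0.001,0,0,0],[0,0,0.001,0,0,0]],
  ],
)

```text
t: 20.85
position: [0.4639, -0.1999, 0.0639]
orientation: [[0.2, 0.98, 0.0], [0.98, -0.2, -0.001], [-0.001, 0.0, -1.0]]
ft_force: [-1.3, 0.2, 4.7]
width: 0.014
```

```bash
python3 st.py; python3 - <<'E'
from slots import *
o=r.get_obs(); f=r.grab_frame("wrist"); P=wpts(f,o)
cv2.imwrite("pics/w9.png",f["pixels"][:,:,::-1])
s=P[...,:2]@ya; t=P[...,:2]@xa
for z in np.arange(.06,.095,.003):
    m=(P[...,2]>=z)&(P[...,2]<z+.003)&(abs(t-.4936)<.045)&(s>-.1)&(s<.02); print(z.round(3),m.sum(),np.percentile(s[m],[1,99]).round(4) if m.sum() else "",np.percentile(t[m],[1,99]).round(4) if m.sum() else "")
E
```

```text
z 0.0639 y -0.1026 x 0.4946 F y,x,z -0.08 -1.3 4.74 T [0.081 0.388 0.038] 20.85 0.014
0.06 222 [-0.0985 -0.028 ] [0.4725 0.5148]
0.063 1923 [-0.0981 -0.0284] [0.4726 0.5147]
0.066 961 [-0.0988 -0.0019] [0.4617 0.5256]
0.069 10052 [-0.0986 -0.0021] [0.4622 0.5252]
0.072 26 [-0.0906 -0.0091] [0.4644 0.52  ]
0.075 1926 [-0.0952 -0.0385] [0.4815 0.505 ]
0.078 1658 [-0.0938 -0.039 ] [0.4818 0.5046]
0.081 50 [-0.0876 -0.0856] [0.4864 0.5002]
0.084 1519 [-0.0917 -0.0034] [0.481  0.5065]
0.087 1728 [-0.0929 -0.0035] [0.4809 0.5065]
0.09 137 [-0.0934 -0.0856] [0.4777 0.5087]
0.093 126 [-0.0933 -0.0856] [0.4784 0.5084]
```

View pics/w9.png

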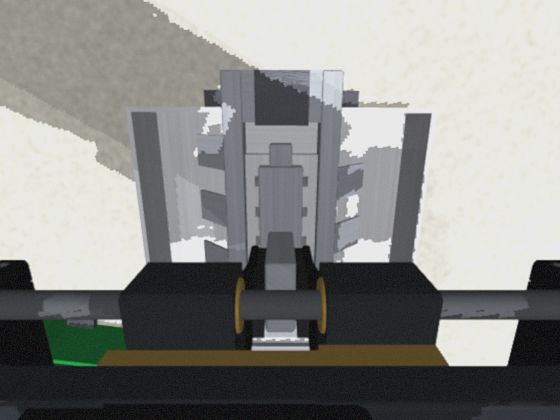

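The comb is home: bar top at z≈0.078, 7 N contact, ear (px 281,152) short of the hook (px 281,95). Its y in the splitter frame is about -5 mm. Now I'll ease off slightly and slide towards the hook.

>>> step_arm(
  series=[
    [[0,0,-0.0005,0,0,0],[0.004,0,-0.0005,0,0,0],[0.008,0,-0.0005,0,0,0],[0.012,0,-0.0005,0,0,0],[0.016,0,-0.0005,0,0,0],[0.02,0,-0.0005,0,0,0],[0.02,0,-0.0005,0,0,0]],
  ],
)

```text
t: 21.78
position: [0.4655, -0.1936, 0.0639]
orientation: [[0.199, 0.98, 0.0], [0.98, -0.199, -0.004], [-0.004, 0.001, -1.0]]
ft_force: [-3.1, -5.0, 4.9]
width: 0.0136
```

```bash
python3 st.py
```

```text
z 0.0639 y -0.096 x 0.495 F y,x,z -5.49 -2.07 4.9 T [-0.755  0.752  0.007] 21.775 0.0136
```

>>> step_arm(
  series=[
    [[0.004,0,0,0,0,0],[0.008,0,0,0,0,0],[0.012,0,0,0,0,0],[0.016,0,0,0,0,0],[0.016,0,0,0,0,0]],
  ],
)

```text
t: 22.4
position: [0.4668, -0.1875, 0.0639]
orientation: [[0.199, 0.98, 0.0], [0.98, -0.199, -0.004], [-0.004, 0.001, -1.0]]
ft_force: [-4.0, -5.2, 5.6]
width: 0.0138
```

```bash
python3 st.py
```

```text
z 0.0639 y -0.0898 x 0.495 F y,x,z -5.94 -2.91 5.56 T [-0.906  0.736  0.015] 22.4 0.0138
```

>>> step_arm(
  series=[
    [[0.0025,0,0,0,0,0],[0.005,0,0,0,0,0],[0.006,0,0,0,0,0],[0.006,0,0,0,0,0]],
  ],
)

```text
t: 22.9
position: [0.4672, -0.1855, 0.0639]
orientation: [[0.199, 0.98, -0.0], [0.98, -0.199, -0.004], [-0.004, 0.001, -1.0]]
ft_force: [-4.7, -6.8, 6.1]
width: 0.0137
```

```bash
python3 st.py
```

```text
z 0.0639 y -0.0878 x 0.495 F y,x,z -7.59 -3.22 6.09 T [-1.066  0.833  0.025] 22.9 0.0137
```

>>> step_arm(
  series=[
    [[0.0015,0,0,0,0,0],[0.0025,0,0,0,0,0],[0.0025,0,0,0,0,0]],
  ],
)

```text
t: 23.28
position: [0.4674, -0.1846, 0.0639]
orientation: [[0.199, 0.98, -0.0], [0.98, -0.199, -0.004], [-0.004, 0.001, -1.0]]
ft_force: [-3.2, -7.6, 5.6]
width: 0.014
```

```bash
python3 st.py
```

```text
z 0.0639 y -0.0869 x 0.495 F y,x,z -8.1 -1.64 5.56 T [-1.062  0.888  0.007] 23.275 0.014
```

>>> step_arm(
  series=[
    [[0.0015,0,0,0,0,0],[0.0025,0,0,0,0,0],[0.0025,0,0,0,0,0]],
  ],
)

```text
t: 23.65
position: [0.4676, -0.1837, 0.0639]
orientation: [[0.199, 0.98, -0.0], [0.98, -0.199, -0.005], [-0.004, 0.001, -1.0]]
ft_force: [-3.7, -7.4, 4.8]
width: 0.0139
```

```bash
python3 st.py
```

```text
z 0.0639 y -0.0859 x 0.495 F y,x,z -7.97 -2.1 4.77 T [-1.112  0.881  0.024] 23.65 0.0139
```

>>> step_arm(
  series=[
    [[0.0015,0,0,0,0,0],[0.0025,0,0,0,0,0],[0.0025,0,0,0,0,0]],
  ],
)

```text
t: 24.02
position: [0.4678, -0.1828, 0.0639]
orientation: [[0.199, 0.98, -0.0], [0.98, -0.199, -0.005], [-0.005, 0.001, -1.0]]
ft_force: [-3.7, -7.1, 6.2]
width: 0.0139
```

```bash
python3 st.py
```

```text
z 0.0639 y -0.085 x 0.495 F y,x,z -7.68 -2.19 6.19 T [-1.17   0.916 -0.044] 24.025 0.0139
```

>>> step_arm(
  series=[
    [[0.0015,0,0,0,0,0],[0.0025,0,0,0,0,0],[0.0025,0,0,0,0,0]],
  ],
)

```text
t: 24.4
position: [0.4679, -0.1827, 0.064]
orientation: [[0.198, 0.98, -0.0], [0.98, -0.198, -0.006], [-0.006, 0.001, -1.0]]
ft_force: [-5.6, -10.3, 4.5]
width: 0.0138
```

```bash
python3 st.py;  python3 - <<'E'
from slots import *
o=r.get_obs(); f=r.grab_frame("wrist"); P=wpts(f,o)
cv2.imwrite("pics/w10.png",f["pixels"][:,:,::-1])
s=P[...,:2]@ya; t=P[...,:2]@xa
for lo,hi in [(.076,.08),(.085,.089),(.068,.072)]:
    m=(P[...,2]>=lo)&(P[...,2]<hi)&(abs(t-.4936)<.045)&(s>-.1)&(s<.02); print(lo,m.sum(),np.percentile(s[m],[1,99]).round(4),np.percentile(t[m],[1,99]).round(4))
m=(P[...,2]>.09)&(P[...,2]<.115)&(abs(t-.4937)<.006)&(abs(s+.07)<.03); print("gripfront",np.median(s[m]),m.sum())
E
```

```text
z 0.064 y -0.0849 x 0.4951 F y,x,z -11.19 -3.45 4.47 T [-1.604  1.2    0.021] 24.4 0.0138
0.076 3159 [-0.0773 -0.0307] [0.482  0.5053]
0.085 2912 [-0.0749 -0.0034] [0.481  0.5066]
0.068 9738 [-0.0912 -0.0018] [0.4622 0.5252]
gripfront -0.06832371296026286 513
```

View pics/w10.png

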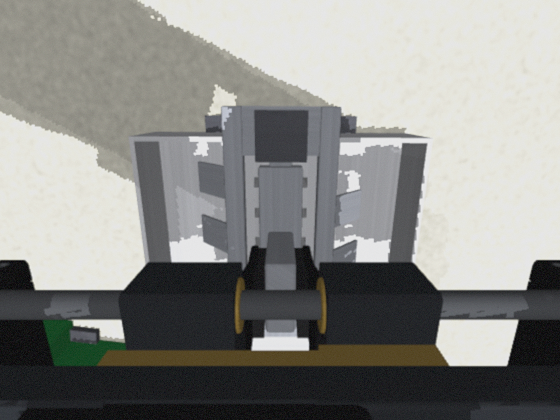

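The force jumped to 11 N with almost no travel, so this is the stop. The ear (px 281,160) is under the hook plate, with comb y about +13 mm. One tiny confirming push, then I'll back off the load and release.

>>> step_arm(
  series=[
    [[0.001,0,0,0,0,0],[0.001,0,0,0,0,0]],
  ],
)

```text
t: 24.7
position: [0.4679, -0.1827, 0.064]
orientation: [[0.198, 0.98, -0.0], [0.98, -0.198, -0.007], [-0.007, 0.001, -1.0]]
ft_force: [-6.3, -11.7, 4.4]
width: 0.0138
```

```bash
python3 st.py
```

```text
z 0.064 y -0.0849 x 0.4951 F y,x,z -12.7 -3.86 4.4 T [-1.835  1.318  0.005] 24.7 0.0138
```

>>> step_arm(
  series=[
    [[-0.002,0,-0.0003,0,0,0],[-0.0035,0,-0.0005,0,0,0],[-0.0035,0,-0.0005,0,0,0]],
  ],
)

```text
t: 25.08
position: [0.4679, -0.1827, 0.064]
orientation: [[0.199, 0.98, 0.0], [0.98, -0.199, -0.004], [-0.004, 0.001, -1.0]]
ft_force: [-4.2, -8.2, 3.1]
width: 0.0137
```

```bash
python3 st.py
```

```text
z 0.064 y -0.0849 x 0.495 F y,x,z -8.91 -2.43 3.14 T [-1.127  0.846  0.029] 25.075 0.0137
```

>>> step_arm(
  series=[
    [[-0.002,0.001,-0.0003,0,0,0],[-0.004,0.0015,-0.0005,0,0,0],[-0.004,0.0015,-0.0005,0,0,0]],
  ],
)

```text
t: 25.45
position: [0.4678, -0.1827, 0.0639]
orientation: [[0.2, 0.98, -0.001], [0.98, -0.2, -0.002], [-0.002, -0.0, -1.0]]
ft_force: [-3.8, -4.3, 2.9]
width: 0.0136
```

```bash
python3 st.py
```

```text
z 0.0639 y -0.0849 x 0.495 F y,x,z -4.97 -2.9 2.9 T [-0.786  0.723  0.052] 25.45 0.0136
```

>>> step_arm(
  series=[
    [[-0.002,-0.002,0,0,0,0],[-0.004,-0.003,0,0,0,0],[-0.004,-0.003,0,0,0,0]],
  ],
)

```text
t: 25.82
position: [0.4673, -0.1831, 0.0639]
orientation: [[0.201, 0.98, 0.001], [0.98, -0.201, -0.001], [-0.0, 0.001, -1.0]]
ft_force: [2.3, 1.1, 0.4]
width: 0.0139
```

```bash
python3 st.py
```

```text
z 0.0639 y -0.0854 x 0.4945 F y,x,z 1.54 1.99 0.44 T [ 0.084 -0.199 -0.027] 25.825 0.0139
```

Unloaded, with only about 2 N remaining. I'll open the gripper.

>>> step_arm(
  series=[
    [[0,0,0,0,0,0],[0,0,0,0,0,0],[0,0,0,0,0,0],[0,0,0,0,0,0],[0,0,0,0,0,0],[0,0,0,0,0,0]],
  ],
  gripper=0,
)

```text
t: 26.58
position: [0.4665, -0.1835, 0.064]
orientation: [[0.2, 0.98, -0.0], [0.98, -0.2, -0.001], [-0.001, -0.0, -1.0]]
ft_force: [-0.1, 0.5, -0.5]
width: 0.0433
```

>>> step_arm(
  series=[
    [[0,0,-0.03,0,0,0],[0,0,-0.1,0,0,0],[0,0,-0.2,0,0,0],[-0.1,0,-0.3,0,0,0],[-0.25,0,-0.35,0,0,0],[-0.25,0,-0.35,0,0,0],[-0.25,0,-0.35,0,0,0],[-0.25,0,-0.35,0,0,0],[-0.25,0,-0.35,0,0,0]],
  ],
)

```text
t: 27.7
position: [0.4464, -0.2799, 0.2035]
orientation: [[0.199, 0.98, -0.002], [0.98, -0.199, 0.0], [0.0, -0.002, -1.0]]
ft_force: [-0.3, 0.4, 0.4]
width: 0.0436
```

```bash
python3 st.py;  python3 - <<'E'
from slots import *
o=r.get_obs(); f=r.grab_frame("wrist"); P=wpts(f,o)
cv2.imwrite("pics/w11.png",f["pixels"][:,:,::-1])
g=r.grab_frame("scene"); cv2.imwrite("pics/s11.png",cv2.resize(g["pixels"][180:330,130:300,::-1],None,fx=4,fy=4))
s=P[...,:2]@ya; t=P[...,:2]@xa
for lo,hi in [(.074,.081),(.084,.091),(.067,.072),(.117,.124)]:
    m=(P[...,2]>=lo)&(P[...,2]<hi)&(abs(t-.4936)<.045)&(s>-.16)&(s<.02); print(lo,m.sum(),np.percentile(s[m],[1,99]).round(4),np.percentile(t[m],[1,99]).round(4),np.median(P[m][:,2]))
E
```

```text
z 0.2035 y -0.1844 x 0.4936 F y,x,z 0.34 -0.34 0.37 T [-0.077  0.065  0.037] 27.7 0.0436
0.074 2594 [-0.1395 -0.029 ] [0.4815 0.5051] 0.0780711445962623
0.084 557 [-0.0285 -0.0164] [0.4815 0.5062] 0.08714998988192751
0.067 6747 [-0.157  -0.0124] [0.4621 0.5253] 0.07005606813208098
0.117 857 [-0.1046 -0.0694] [0.4868 0.5002] 0.11997855060275554
```

View pics/w11.png

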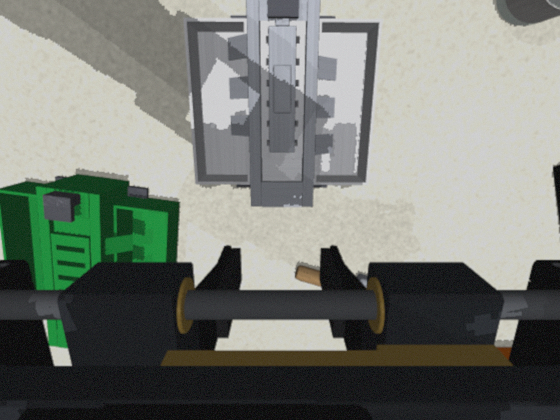

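View pics/s11.png

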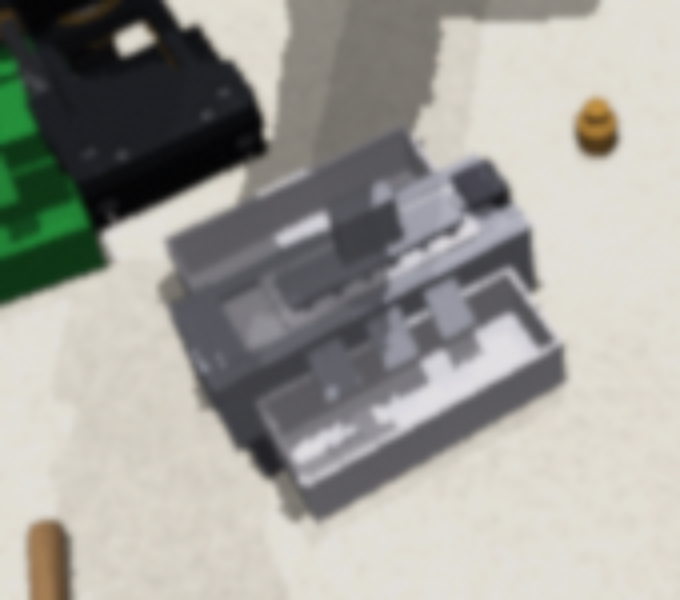

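Comb is home: bar top 0.078 (comb z 0.036), y≈+12.5 to 13 mm, x within 0.5 mm, ear under the hook plate (px 282,8). Arm is clear. I'll hand it in.

```bash
python3 -c "
from station import r
print(r.sign_off())"
```

```text
the job is handed in; nothing more can be done
None
```

The comb is home in the grey splitter's rack. The rack is slid to its hook-side stop with the ear under the hook, and I released the comb and handed the job in at about 28 s.

**How it went:**
- **Failed grasps:** My first two attempts closed in the air just above the grip block. The cameras showed the fingertips about 21 mm behind the reported TCP, though the text says 17 mm ahead. After measuring that, I went 38 mm deeper and the third grasp held.
- **Insertion:** I found the six slots in the wrist camera image, about 5 mm short of the slide's middle. The teeth went in with no vertical reaction, and the comb seated with about 7 N.
- **Slide:** The rack moved at about 6–8 N. The load then rose to 11–13 N with no further travel, which I took as the stop. I backed the load off to about 2 N before opening the gripper.

**Last checks:**
- The last wrist image, taken after release, put the comb at z ≈ 36 mm, y ≈ +12.5 to 13 mm and within 0.5 mm across.
- That puts the ear centre at about 72.5 mm, beyond the 66 mm needed.
- The gripper was clear of everything, with no contact force.
- The weight and brush looked unmoved in the last scene crop. I did not measure the bystanders' positions, but no unexpected contact showed.

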